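# Index and seat the coaster carrier of an engraving jig

## Task

Get the engraving jig ready: with a fingertip against its orange post, push the blue carrier disc round until the notch in its rim is over the steel pin on the yellow block, then press the carrier down until it is fully home on the pin. Touch only, and do not pinch the post or lift anything; the cork blank must stay lying in the carrier, and leave everything else where it is.

Things in the scene. Friction and masses are not known exactly. Their poses are not given: they have to be found in the camera images.
- fixture: the jig: aluminium base plate fixed to the table, 200 (its x) x 290 (its y) x 12 mm high; origin at the centre of its underside, z up; the carrier's vertical axis of rotation passes through the origin. A yellow block (24 x 30 mm, top 40 mm above the table) stands on its +x side, 78 to 102 mm from the axis, and carries the pin
- pin (a point): steel pin, 9 mm in diameter, level, pointing from the yellow block toward the carrier's axis; it spans 60 to 80 mm from the axis, its top 32.5 mm above the table. This point is on its centre line, 67 mm from the axis
- carrier_center (a point): centre of the underside of the blue carrier disc, on the axis: 148 mm across and 12 mm thick, with a 4 mm high, 109 mm wide (outside) rim ring around the cork blank on its top; this point is 34 mm above the table before pressing and 24 mm when seated. Frame: x toward the notch, z up
- notch (a point): notch in the carrier's edge between two white marks, cut through its full thickness, 57 to 74 mm from the axis, about 16 mm wide at the pin tip and 19 mm at the edge. This point is in the middle of the notch, 67 mm from the axis, at half thickness. It has about 3.5 mm to spare on each side of the pin
- carrier (a joint): angle of the carrier about the vertical axis relative to the base, rad, counter-clockwise positive from above; 0 (or any whole turn) when the notch is over the pin. Turns without end either way, stays where it is left, takes about 2 N at the post
- stem (a joint): how far the carrier is pressed down, m: 0 before, 0.010 fully seated. A stiff sliding fit: stays where it is pushed, takes about 8 N to push down anywhere on the carrier or blank; with the notch away from the pin it stops on the pin after about 1.5 mm. It could be pulled up too (negative), which is wrong
- post: upright orange finger post, 10 mm in diameter, 30 mm high, on top of the carrier opposite the notch, its centre 64 mm from the axis; it is a smooth roller that spins freely about itself (so its own yaw means nothing); origin at the centre of its foot, 46 mm above the table before pressing
- blank: loose cork coaster blank, 97 mm across, 5 mm thick, lying in the carrier's rim ring with about 2 mm of play, its top 51 mm above the table before pressing; origin at the centre of its underside. It may be pressed on
- stack_a: stack of nine cork coasters, 100 mm across, 45 mm high; loose, to be left alone; origin under its centre
- stack_b: stack of five cork coasters, 100 mm across, 25 mm high; loose, to be left alone; origin under its centre
- phone: black phone lying flat, 150 x 74 x 9 mm; loose, to be left alone; origin under its centre
- bottle: white cleaner bottle with red cap, 52 mm across, 130 mm high; loose, to be left alone; origin under its centre
- tape: roll of masking tape lying flat, 90 mm across, 24 mm high; loose, to be left alone; origin under its centre
- screwdriver: screwdriver lying down, 170 mm long, orange handle; loose, to be left alone; origin near its middle
- gauge: small stepped aluminium focus gauge, 36 x 20 mm, 34 mm high, standing on the jig's base plate; loose, to be left alone; origin under its centre
- jar: small amber jar, 34 mm across, 42 mm high, standing on the jig's base plate; loose, to be left alone; origin under its centre
Things that resemble listed ones, but are neither listed nor needed, are in the scene too. There is more than one size of the blank; the one meant has the size given above.

How it is judged:
On the way, in this order (a step that is already met when the one before it is completed fails the run):
1. the notch has been turned over the pin (within 9 mm) while the carrier is still up (horizontal distance between notch and pin below 0.009 m and value of joint stem below 0.0035 m), for 0.05 s.
2. the carrier has been pressed home on the pin (horizontal distance between notch and pin below 0.006 m and value of joint stem above 0.0085 m), for 0.2 s.
At the end, for the whole second after the job is handed in: the notch is over the pin (points within 6 mm seen from above) and the carrier is pressed at least 8.5 of its 10 mm down and still; the blank lies flat inside the rim ring, within 5 mm of the carrier's centre (all of step 2 and velocity of joint carrier between -0.05 and 0.05 rad/s and horizontal distance between blank and carrier_center below 0.005 m and z of blank in the frame of carrier_center below 0.015 m and angle between blank's own z axis and vertical below 0.06 rad); the robot touches nothing.
It fails at once if the carrier is lifted (3 mm or more) (value of joint stem below -0.003 m).
It fails at once if the post is pinched or forced (over 30 N) (contact force between the fingers and post above 30 N).
It fails at once if the blank is lifted out of the carrier (z of blank in the frame of carrier_center above 0.02 m).
It fails at once if a bystander is moved more than 15 mm or lifted (distance of any of stack_a, stack_b, phone, bottle, tape, screwdriver, gauge, jar from where it was at the start of the episode above 0.015 m).
It also fails if it takes over 54 s, if anything falls off the work surface, if the arm or the gripper's body presses on something with over 40 N, if the wrist force passes 120 N, or if a joint passes its speed limit or range.

## Robot

A 6-joint arm with a two-finger parallel gripper is mounted at the origin on the work surface. World frame = base frame: x ahead of the robot, y to its left, z up, the work surface at z = 0. Lengths are in m, angles in rad, forces in N, time in s.
With the tool pointing down it reaches from about 0.4 to 0.825 m from the base axis. Payload 7 kg.
Tool frame: the origin (TCP) lies midway between the tips of the shut fingers; the grasp point (between the pads) lies 19 mm behind it (arm.hold_point_z is the distance from the TCP to the grasp point, in m); z points along the fingers, x is the direction in which the jaws open and shut, and the axes are right-handed (so a half turn about z gives the same grasp; the last joint's range is limited). The gripper opens to 88 mm and grips with 3 to 60 N. Pads are 19 mm wide; open, the fingers measure 130 mm over their backs; the gripper's body (78 mm by 193 mm) begins 47 mm behind the grasp point.
Start: joints at [-0.898, 0.359, 0.012, 0, -1.224, -0.288], TCP at [0.253, -0.626, 0.227] pointing down, gripper open.
Joint ranges: [-3.07, 3.07], [-1.43, 2.12], [-1.02, 1.25], [-3.03, 1.67], [-3.05, -0], [-3.03, 3.03]. Speed limits (rad/s): [2.39, 2.39, 3.01, 3.14, 3.14, 3.14].

## Interface

Orientations are given as [roll, pitch, yaw] about the fixed x, y, z axes, in that order (R = Rz(yaw) Ry(pitch) Rx(roll)).
In Python, from station import readout, viewer, job, arm gives the robot as it stands.
- The arm moves only by the tool apply_moves, never from a script. Its argument "deltas" is text: rows parted by semicolons, each of 4 numbers parted by spaces: the shift along the tool's x, y, z in cm, then the turn about the tool's z in rad. A call has 1 to 10 rows; each row shifts and turns the commanded pose from where the row before left it, along the tool's axes as they then stand; what a row does not reach is not made up. A row lasts 1/8 s, in which the tool goes at most 62.5 mm and 10.7 degrees, less where a joint would pass 70% of its speed; a pose out of reach is approached as far as the arm can. A call is refused whole if a number of a shift passes 6.25 or a number of a turn 0.188, either way. A call with a gripper value outside its range is refused whole. "gripper" is the closure, from -1 (fully open) to 1 (shut), so that 0 is half open, set as the call begins (left out, the last holds). The fingers move at their own pace and stop on an object; "squeeze" is the grip in N (left out, the last holds). Time passes only in rows, so rows that do not move let the fingers close. It gives the time, the measured TCP pose, the force and the opening at its end, in the units of the state.
- readout.get_state(): the state, without advancing time (a new reading comes with each control period).
- viewer.grab_frame(name): name is "side" or "top"; returns a dict with "image" (420x560x3 uint8, red, green, blue), "camera_matrix" (3x3 intrinsics, pixels), "cam_to_world" (4x4, takes a point from camera to world coordinates). Camera axes: x right, y up, looking along -z (the intrinsics and any distortion apply to the point x, -y, -z); pixel columns grow to the right and rows downward; lengths in m; the calibration is good to about 2 mm. A picture is of the moment at which its call begins. There is no depth.
- job.job_done(): hands the job in, once; it reports no verdict.
Trained networks look in the newest picture that a camera, given by its name, has taken for a name from the list of things; names that differ only in an ending like _2 or _b are one class to them, and where a whole thing is asked for, a point or a joint stands for the part that bears it (a point fixed in the world has none). Each returns a list of dicts, best first, with "conf" (0 to 1); they miss things now and then, are a little off and sometimes report something else, mostly with a low value. They report only what shows in the picture. A call takes as long as a camera call. They do not tell look-alikes from the thing itself.
- viewer.silhouettes(camera, query): "region" (420x560 bool, what is visible of it) and "extent" ([left, top, width, height] in pixels, round what is visible of it).
The state is a dict: "t": time; "q": joint angles; "qd": joint speeds; "joint_efforts": joint torques, N m; "eef_pos": TCP position; "ee_rot": TCP orientation; "force": force on the tool from outside, world axes, zero at the start; "moment": the same for the moment, N m; "width": finger opening in m.
Only numpy, scipy, OpenCV 4.12 (cv2) and the standard library are available. Lean on these libraries where they do the work, as an engineer would, in place of code of your own. Each camera call takes 0.05 s, during which the arm holds its last target.

## Working session

There is one attempt and no reset: what is moved stays moved. The work goes in short steps, Python scripts to look and compute and a tool call to move; the robot and the scene stay as the last step left them, time stands still between calls to the robot, and variables do not carry over. Pictures are saved under pics/ and viewed, and the job is handed in when it is done.

Besides the shell and the picture viewer there is one more tool, called by a JSON object that holds its "name" and its "arguments", one argument or row to a line. apply_moves: Moves the arm, as the interface text tells. Its arguments: {"type":"object","properties":{"deltas":{"type":"string"},"gripper":{"type":"number"},"squeeze":{"type":"number"}},"required":["deltas"]}

```bash
mkdir -p pics; python3 - <<'E'
from station import readout, viewer, job, arm
import cv2
print(readout.get_state())
for n in ("top","side"):
    f=viewer.grab_frame(n); cv2.imwrite(f"pics/{n}0.png",f["image"][:,:,::-1]); print(f["camera_matrix"],f["cam_to_world"],[k for k in f])
E
```

```text
{'t': 0.0, 'q': array([-8.97935841e-01,  3.59384013e-01,  1.10875037e-02, -3.40843753e-04,
       -1.22413500e+00, -2.88124472e-01]), 'qd': array([-3.26991473e-04, -7.39292415e-04, -1.21989899e-03, -1.75624558e-03,
        8.28624910e-05, -1.32216680e-03]), 'joint_efforts': array([ 1.65613937e-04, -5.82705331e+01,  2.93054688e+01,  6.99694991e+00,
        6.84364364e-03, -2.40360650e-04]), 'eef_pos': array([ 0.25314168, -0.62520906,  0.22563871]), 'ee_rot': array([-3.14143517e+00, -1.65883597e-03,  1.95541614e+00]), 'force': array([ 0.07163695, -0.52945345,  0.92498447]), 'moment': array([-0.00067842, -0.01497124,  0.01485711]), 'width': 0.08764508799771464}
[[405.5138988    0.         278.59452111]
 [  0.         405.5138988  206.11582013]
 [  0.           0.           1.        ]] [[ 0.01400019  0.99864492 -0.05012312  0.50829206]
 [-0.99989625  0.01381255 -0.0040879  -0.00746415]
 [-0.00339003  0.05017515  0.99873468  1.28273082]
 [ 0.          0.          0.          1.        ]] ['image', 'camera_matrix', 'cam_to_world']
[[400.73291275   0.         271.18589891]
 [  0.         400.73291275 208.32636719]
 [  0.           0.           1.        ]] [[-0.99200883  0.07656749 -0.10027914  0.44693471]
 [-0.12608785 -0.57322015  0.80964222  0.99846156]
 [ 0.00451025  0.81581621  0.57829367  0.80466241]
 [ 0.          0.          0.          1.        ]] ['image', 'camera_matrix', 'cam_to_world']
```

View pics/top0.png

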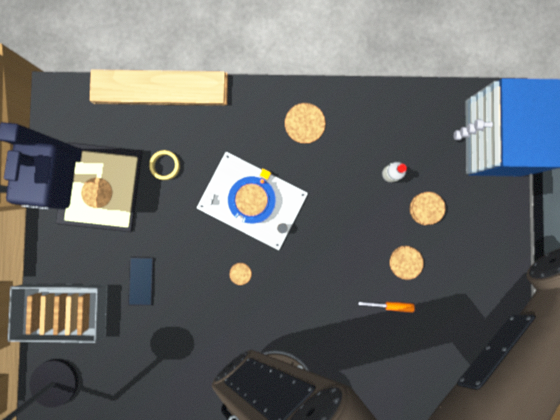

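View pics/side0.png

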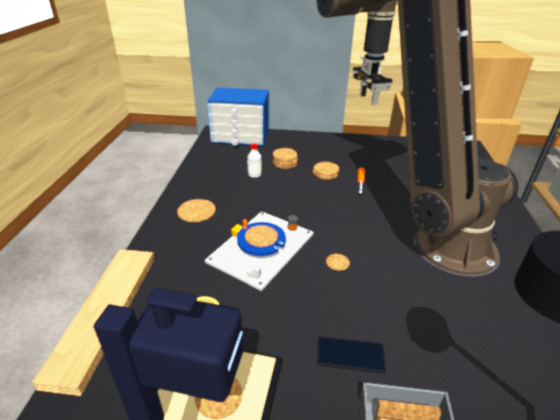

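```bash
cat > h.py <<'E'
from station import readout, viewer, job, arm
import cv2, numpy as np
def ray(f,u,v,z):
    K=f["camera_matrix"];T=f["cam_to_world"]
    d=T[:3,:3]@np.array([(u-K[0,2])/K[0,0],-(v-K[1,2])/K[1,1],-1.])
    o=T[:3,3]; return (o+d*(z-o[2])/d[2])
def proj(f,p):
    K=f["camera_matrix"];T=f["cam_to_world"]
    c=T[:3,:3].T@(np.asarray(p,float)-T[:3,3]); return np.array([K[0,2]+K[0,0]*c[0]/-c[2],K[1,2]-K[1,1]*c[1]/-c[2]])
def crop(f,x0,y0,x1,y1,s,name):
    cv2.imwrite("pics/"+name,cv2.resize(f["image"][y0:y1,x0:x1,::-1],None,fx=s,fy=s,interpolation=cv2.INTER_CUBIC))
E
python3 - <<'E'
from h import *
t=viewer.grab_frame("top");s=viewer.grab_frame("side")
crop(t,190,145,315,255,5,"ct.png");crop(s,200,205,320,295,6,"cs.png")
for q in ("fixture","carrier_center","post","notch","blank","gauge","jar","pin"):
  for n,f in (("top",t),("side",s)):
    try:
      for r in viewer.silhouettes(n,q)[:4]:
        v,u=np.nonzero(r["region"]); print(q,n,round(r["conf"],2),r["extent"],u.mean().round(1),v.mean().round(1),len(u))
    except Exception as e: print(q,n,e)
E
```

```text
fixture top 0.82 [197.5, 153.9, 110.3, 97.2] 252.3 200.5 4786
fixture side 0.75 [206.4, 214.6, 105.9, 73.4] 258.6 251.0 3560
fixture side 0.24 [315.3, 337.3, 73.4, 36.3] 350.5 354.6 1993
carrier_center side 0.89 [238.4, 219.2, 49.5, 33.1] 260.3 239.2 912
notch top 0.97 [224.7, 177.9, 49.3, 44.9] 251.8 199.1 987
notch top 0.24 [224.5, 174.9, 53.3, 47.5] 251.2 199.6 975
notch side 0.86 [237.4, 218.3, 46.7, 35.8] 260.4 240.0 820
notch side 0.19 [316.0, 336.5, 70.8, 35.5] 351.1 354.6 1939
blank top 0.87 [286.2, 103.0, 41.2, 39.7] 304.8 123.1 1249
blank top 0.69 [233.9, 184.0, 35.4, 28.7] 251.0 199.9 752
blank top 0.69 [229.5, 264.5, 20.3, 19.7] 239.6 274.1 365
blank side 0.74 [244.7, 227.0, 33.3, 16.9] 261.3 235.7 531
blank side 0.66 [180.4, 198.9, 38.4, 26.3] 196.2 210.3 712
blank side 0.52 [327.4, 256.1, 20.4, 14.0] 337.2 261.4 284
gauge top 0.57 [232.7, 181.8, 34.0, 33.3] 250.8 200.2 837
gauge side 0.74 [247.9, 264.7, 14.8, 16.5] 254.6 271.8 172
jar top 0.51 [275.2, 222.0, 10.1, 11.9] 281.4 228.6 84
jar top 0.23 [413.2, 192.8, 32.4, 31.3] 426.5 208.5 879
jar side 0.64 [287.7, 217.3, 12.7, 14.1] 292.4 223.0 134
pin top 0.68 [198.4, 152.9, 108.8, 94.8] 251.9 200.0 4817
pin side 0.92 [204.5, 214.4, 108.4, 73.3] 258.7 251.2 3649
```

View pics/ct.png

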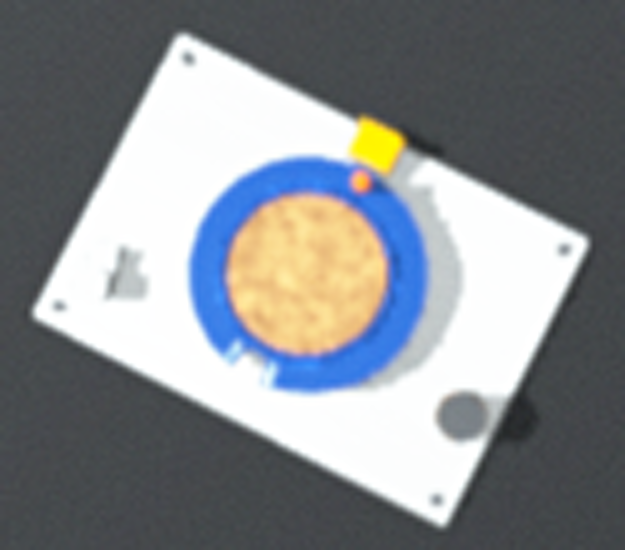

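View pics/cs.png

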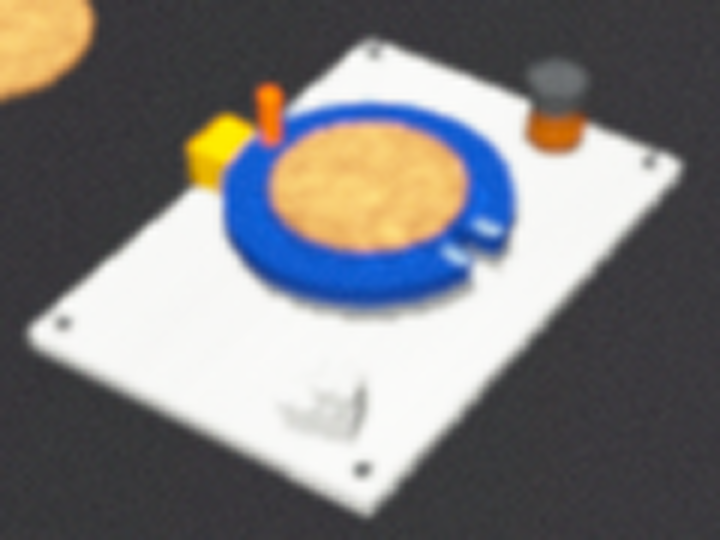

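```bash
python3 - <<'E'
from h import *
t=viewer.grab_frame("top");s=viewer.grab_frame("side")
P=lambda x,y,z: ray(t,190+(x+.5)/5-.5,145+(y+.5)/5-.5,z)
Q=lambda x,y,z: ray(s,200+(x+.5)/6-.5,205+(y+.5)/6-.5,z)
cs=[P(*c,.012) for c in ((181,35),(590,238),(445,527),(33,313))]
for c in cs: print(c)
print("ctr",np.mean(cs,0)); c=np.mean(cs,0)
for i in range(4): print(np.linalg.norm(cs[i]-cs[(i+1)%4]))
d=(cs[0]-cs[1]); print("y dir",np.degrees(np.arctan2(d[1],d[0])), "x dir a",np.degrees(np.arctan2(*(cs[0]-cs[3])[1::-1])))
cq=[Q(*k,.012) for k in ((370,38),(683,165),(368,515),(30,335))]
print("side ctr",np.mean(cq,0),cq)
# carrier fit blue
for f,n in ((t,"top"),(s,"side")):
    hsv=cv2.cvtColor(f["image"],cv2.COLOR_RGB2HSV)
    for nm,z,lo,hi in (("blue",.046,(105,120,60),(125,255,255)),("cork",.051,(8,60,120),(22,190,255)),("post",.076,(3,150,150),(15,255,255)),("yellow",.040,(22,180,120),(32,255,255))):
        m=cv2.inRange(hsv,lo,hi); b=np.zeros_like(m)
        if n=="top": b[170:225,225:280]=1
        else: b[215:260,225:290]=1
        m=m*b; v,u=np.nonzero(m)
        if nm=="blue" and n=="top":
            k=np.unique(m); cnt=max(cv2.findContours(m,0,1)[0],key=cv2.contourArea); h=cv2.convexHull(cnt)[:,0,:]
            w=np.array([ray(f,*p,z)[:2] for p in h]); A=np.c_[2*w,np.ones(len(w))]; x=np.linalg.lstsq(A,(w**2).sum(1),rcond=None)[0]; print("circle",x[:2],np.sqrt(x[2]+x[:2]@x[:2]))
        if len(u): print(n,nm,len(u),u.mean(),v.mean(),ray(f,u.mean(),v.mean(),z))
for nm,x,y,z in (("block",378,146,.04),("notch",254,360,.046),("jar",462,415,.054),("gauge",125,275,.04),("post",361,181,.076)):
    p=P(x,y,z); r=p-c; print(nm,p,np.hypot(*r[:2]),np.degrees(np.arctan2(r[1],r[0])))
E
```

```text
[0.74224723 0.16698593 0.012     ]
[ 0.61710416 -0.09278441  0.012     ]
[ 0.43496022 -0.00419975  0.012     ]
[0.56508082 0.25633086 0.012     ]
ctr [0.58984811 0.08158315 0.012     ]
0.2883425373035257
0.2025429806125196
0.29121739362237564
0.19841989222602785
y dir 64.27778930817176 x dir a -26.761785752803
side ctr [0.58943846 0.08650836 0.012     ] [array([ 0.61584894, -0.09179186,  0.012     ]), array([ 4.35792888e-01, -2.38060214e-04,  1.20000000e-02]), array([0.56390557, 0.26591667, 0.012     ]), array([0.74220644, 0.17214671, 0.012     ])]
circle [0.58921518 0.08137276] 0.07153414294808244
top blue 789 252.1356147021546 199.3105196451204 [0.59006814 0.07876459 0.046     ]
top cork 770 251.2116883116883 198.9051948051948 [0.5909353  0.08125081 0.051     ]
top post 2 262.5 181.5 [0.64185306 0.04661024 0.076     ]
top yellow 62 265.2258064516129 173.51612903225808 [0.67065559 0.04021922 0.04      ]
side blue 640 260.6859375 241.4796875 [0.58780939 0.10706169 0.046     ]
side cork 546 260.34432234432234 235.13919413919413 [0.59218312 0.08421395 0.051     ]
side post 35 253.37142857142857 223.88571428571427 [0.6158008  0.06486275 0.076     ]
side yellow 70 235.35714285714286 229.1 [0.67474142 0.05196901 0.04      ]
block [0.66977531 0.04028497 0.04      ] 0.08996609249055047 -27.325283356539146
notch [0.53672704 0.11365769 0.046     ] 0.062053395918016716 148.8763965880986
jar [ 0.50501889 -0.01364934  0.054     ] 0.1275351881154394 -131.69334780838815
gauge [0.58798487 0.19451443 0.04      ] 0.11294664092902927 90.94523337070731
post [0.64392589 0.04873651 0.076     ] 0.06327170255711695 -31.274340191798096
```

```bash
cat >> h.py <<'E'
def plan(start,wps):
    """start (x,y,z,yaw deg); wps list of (x,y,z,yaw deg,nrows). prints rounded rows & predicted end"""
    x=np.array(start,float); rows=[]
    for w in wps:
        n=w[4]; x0=x.copy(); 
        for k in range(1,n+1):
            g=x0+(np.array(w[:4])-x0)*k/n
            a=np.radians(x[3]); d=g[:3]-x[:3]
            r=[100*(d[0]*np.cos(a)+d[1]*np.sin(a)),100*(d[0]*np.sin(a)-d[1]*np.cos(a)),-100*d[2],-np.radians(g[3]-x[3])]
            r=[round(v,2) for v in r[:3]]+[round(r[3],3)]
            assert max(map(abs,r[:3]))<=6.25 and abs(r[3])<=.188,r
            rows.append(r)
            x[0]+=(r[0]*np.cos(a)+r[1]*np.sin(a))/100; x[1]+=(r[0]*np.sin(a)-r[1]*np.cos(a))/100; x[2]-=r[2]/100; x[3]-=np.degrees(r[3])
    for i in range(0,len(rows),10): print("; ".join(" ".join("%g"%v for v in r) for r in rows[i:i+10])); print()
    print("end",x.round(4))
E
python3 - <<'E'
from h import *
plan((.253,-.626,.227,112.04),[(.629,.023,.16,149,18)])
E
```

```text
2.56 3.29 0.37 -0.036; 2.44 3.38 0.37 -0.036; 2.31 3.46 0.38 -0.036; 2.19 3.55 0.37 -0.035; 2.06 3.62 0.37 -0.036; 1.94 3.69 0.37 -0.036; 1.79 3.76 0.38 -0.036; 1.66 3.82 0.37 -0.036; 1.53 3.88 0.37 -0.036; 1.38 3.93 0.37 -0.035

1.24 3.98 0.37 -0.036; 1.1 4.02 0.38 -0.036; 0.96 4.05 0.37 -0.036; 0.8 4.09 0.37 -0.036; 0.66 4.12 0.37 -0.036; 0.51 4.13 0.38 -0.035; 0.37 4.15 0.37 -0.036; 0.22 4.16 0.37 -0.036

end [6.289000e-01 2.300000e-02 1.600000e-01 1.489958e+02]
```

{"name": "apply_moves", "arguments": {
  "deltas": "2.56 3.29 0.37 -0.036; 2.44 3.38 0.37 -0.036; 2.31 3.46 0.38 -0.036; 2.19 3.55 0.37 -0.035; 2.06 3.62 0.37 -0.036; 1.94 3.69 0.37 -0.036; 1.79 3.76 0.38 -0.036; 1.66 3.82 0.37 -0.036; 1.53 3.88 0.37 -0.036; 1.38 3.93 0.37 -0.035",
  "gripper": 1,
  "squeeze": 10
}}

```text
t: 2.35
eef_pos: [0.4628, -0.2638, 0.1896]
ee_rot: [3.141, 0.001, 2.315]
force: [0.4, 0.0, 0.8]
width: 0.0007
```

{"name": "apply_moves", "arguments": {
  "deltas": "1.24 3.98 0.37 -0.036; 1.1 4.02 0.38 -0.036; 0.96 4.05 0.37 -0.036; 0.8 4.09 0.37 -0.036; 0.66 4.12 0.37 -0.036; 0.51 4.13 0.38 -0.035; 0.37 4.15 0.37 -0.036; 0.22 4.16 0.37 -0.036; 0 0 0 0; 0 0 0 0"
}}

```text
t: 3.6
eef_pos: [0.6289, 0.0234, 0.1593]
ee_rot: [-3.141, -0.0, 2.601]
force: [-0.2, -0.2, 0.2]
width: 0.0008
```

{"name": "apply_moves", "arguments": {
  "deltas": "0 0 2.5 0; 0 0 2.5 0; 0 0 2.5 0; 0 0 2.4 0; 0 0 0 0; 0 0 0 0"
}}

```text
t: 4.35
eef_pos: [0.6297, 0.0229, 0.0618]
ee_rot: [3.141, 0.001, 2.6]
force: [-0.5, -0.4, -0.2]
width: 0.0003
```

```bash
python3 - <<'E'
from h import *
t=viewer.grab_frame("top");s=viewer.grab_frame("side")
crop(t,190,145,315,255,5,"ct1.png");crop(s,200,165,320,265,6,"cs1.png")
print(readout.get_state()["eef_pos"])
E
```

```text
[0.62998659 0.0233031  0.06204974]
```

View pics/ct1.png

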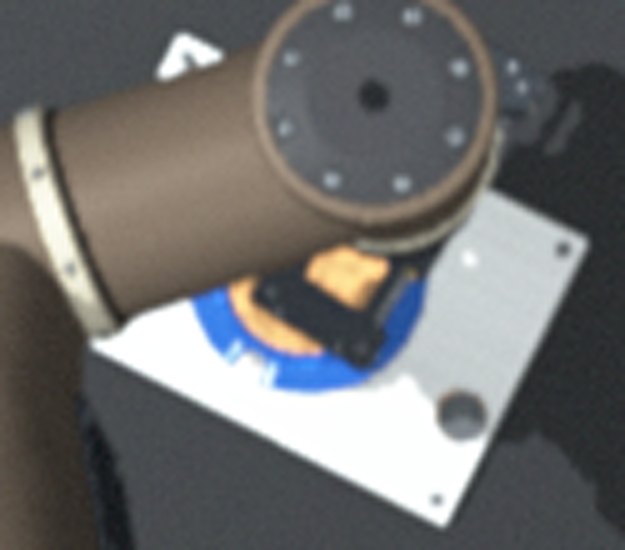

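View pics/cs1.png

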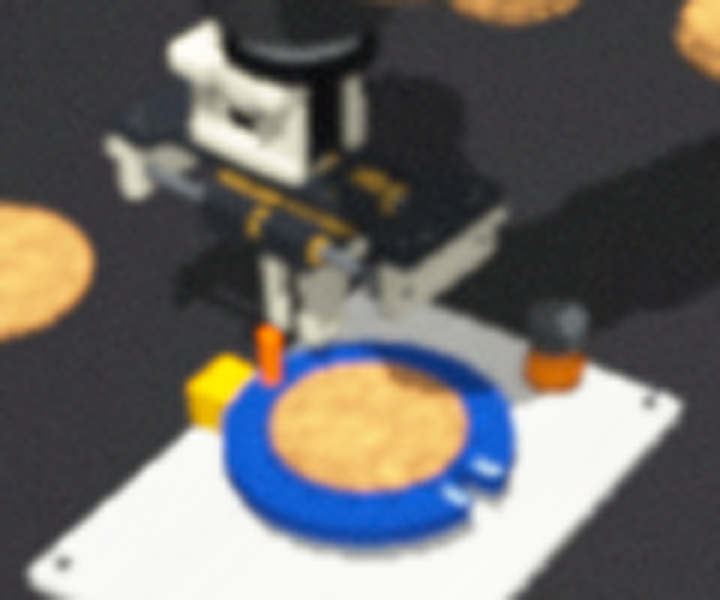

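```bash
cat >> h.py <<'E'
C=np.array([.5895,.082])
def pose(phi,off=.0145,z=.061,r=.064,sgn=1):
    a=np.radians(phi); p=C+r*np.array([np.cos(a),np.sin(a)])-off*np.array([-np.sin(a),np.cos(a)])
    return (p[0],p[1],z,phi+180)
E
python3 - <<'E'
from h import *
plan((.629,.023,.061,149),[pose(-31)+(6,)]+[pose(p)+(1,) for p in range(-28,6,3)]+[pose(5)+(2,)])
E
```

```text
0 0.26 -0 -0; 0.01 0.26 -0 -0; 0 0.27 -0 -0; 0.01 0.26 -0 -0; 0 0.26 -0 -0; 0 0.26 -0 -0; -0.06 0.34 -0 -0.052; -0.07 0.34 -0 -0.053; -0.07 0.33 -0 -0.052; -0.06 0.34 -0 -0.052

-0.07 0.34 -0 -0.053; -0.07 0.33 -0 -0.052; -0.07 0.34 -0 -0.053; -0.06 0.34 -0 -0.052; -0.07 0.34 -0 -0.052; -0.07 0.33 -0 -0.053; -0.06 0.34 -0 -0.052; -0.07 0.34 -0 -0.052; -0 -0 -0 -0; -0 -0 -0 -0

end [6.545000e-01 7.320000e-02 6.100000e-02 1.849817e+02]
```

{"name": "apply_moves", "arguments": {
  "deltas": "0 0.26 0 0; 0.01 0.26 0 0; 0 0.27 0 0; 0.01 0.26 0 0; 0 0.26 0 0; 0 0.26 0 0; -0.06 0.34 0 -0.052; -0.07 0.34 0 -0.053; -0.07 0.33 0 -0.052; -0.06 0.34 0 -0.052"
}}

```text
t: 5.7
eef_pos: [0.6456, 0.0477, 0.0606]
ee_rot: [-3.141, 0.0, 2.811]
force: [0.1, -2.4, 1.6]
width: 0.0008
```

{"name": "apply_moves", "arguments": {
  "deltas": "-0.07 0.34 0 -0.053; -0.07 0.33 0 -0.052; -0.07 0.34 0 -0.053; -0.06 0.34 0 -0.052; -0.07 0.34 0 -0.052; -0.07 0.33 0 -0.053; -0.06 0.34 0 -0.052; -0.07 0.34 0 -0.052; 0 0 0 0; 0 0 0 0"
}}

```text
t: 6.95
eef_pos: [0.6547, 0.0736, 0.0605]
ee_rot: [3.142, -0.0, -3.056]
force: [-0.6, -0.1, 0.2]
width: 0.0001
```

```bash
python3 - <<'E'
from h import *
t=viewer.grab_frame("top");s=viewer.grab_frame("side")
crop(t,190,145,315,255,5,"ct2.png");crop(s,200,165,320,265,6,"cs2.png")
print(readout.get_state()["eef_pos"])
E
```

```text
[0.65471952 0.07354209 0.06052467]
```

View pics/cs2.png

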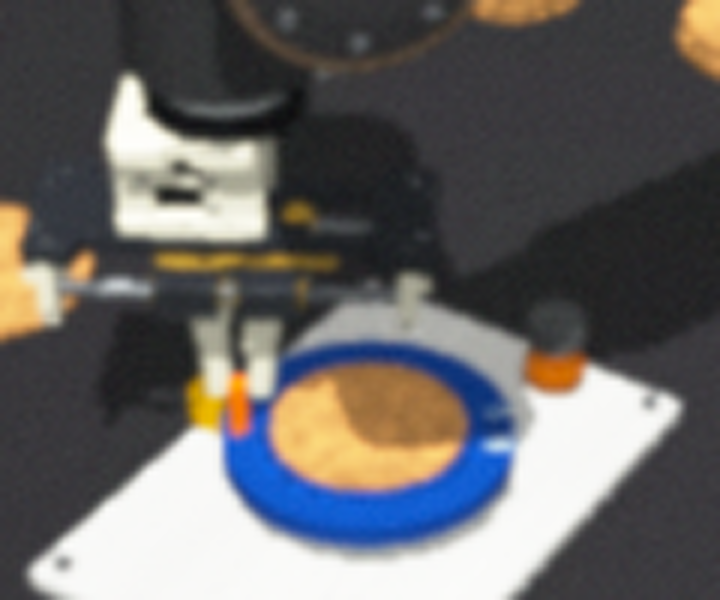

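```bash
python3 - <<'E'
from h import *
plan((.6545,.0732,.061,184.98),[pose(p)+(1,) for p in range(10,136,5)])
E
```

```text
-0.1 0.56 -0 -0.088; -0.11 0.56 -0 -0.087; -0.1 0.56 -0 -0.087; -0.1 0.57 -0 -0.087; -0.1 0.56 -0 -0.088; -0.1 0.56 -0 -0.087; -0.11 0.57 -0 -0.087; -0.1 0.56 -0 -0.087; -0.1 0.56 -0 -0.088; -0.1 0.57 -0 -0.087

-0.1 0.56 -0 -0.087; -0.11 0.56 -0 -0.088; -0.1 0.57 -0 -0.087; -0.1 0.56 -0 -0.087; -0.1 0.56 -0 -0.087; -0.1 0.57 -0 -0.088; -0.11 0.56 -0 -0.087; -0.1 0.56 -0 -0.087; -0.1 0.57 -0 -0.087; -0.1 0.56 -0 -0.088

-0.1 0.56 -0 -0.087; -0.11 0.57 -0 -0.087; -0.1 0.56 -0 -0.087; -0.1 0.56 -0 -0.088; -0.1 0.57 -0 -0.087; -0.1 0.56 -0 -0.087

end [5.545000e-01 1.375000e-01 6.100000e-02 3.149841e+02]
```

{"name": "apply_moves", "arguments": {
  "deltas": "-0.1 0.56 0 -0.088; -0.11 0.56 0 -0.087; -0.1 0.56 0 -0.087; -0.1 0.57 0 -0.087; -0.1 0.56 0 -0.088; -0.1 0.56 0 -0.087; -0.11 0.57 0 -0.087; -0.1 0.56 0 -0.087; -0.1 0.56 0 -0.088; -0.1 0.57 0 -0.087"
}}

```text
t: 8.3
eef_pos: [0.6382, 0.1262, 0.0605]
ee_rot: [-3.141, -0.0, -2.179]
force: [1.1, -1.4, -0.9]
width: 0.0007
```

{"name": "apply_moves", "arguments": {
  "deltas": "-0.1 0.56 0 -0.087; -0.11 0.56 0 -0.088; -0.1 0.57 0 -0.087; -0.1 0.56 0 -0.087; -0.1 0.56 0 -0.087; -0.1 0.57 0 -0.088; -0.11 0.56 0 -0.087; -0.1 0.56 0 -0.087; -0.1 0.57 0 -0.087; -0.1 0.56 0 -0.088"
}}

```text
t: 9.55
eef_pos: [0.5877, 0.1482, 0.0608]
ee_rot: [-3.14, 0.0, -1.306]
force: [1.7, -0.3, -1.0]
width: 0.0005
```

{"name": "apply_moves", "arguments": {
  "deltas": "-0.1 0.56 0 -0.087; -0.11 0.57 0 -0.087; -0.1 0.56 0 -0.087; -0.1 0.56 0 -0.088; -0.1 0.57 0 -0.087; -0.1 0.56 0 -0.087; 0 0 0 0; 0 0 0 0"
}}

```text
t: 10.55
eef_pos: [0.5549, 0.138, 0.0607]
ee_rot: [-3.141, -0.0, -0.788]
force: [1.1, 0.8, 0.1]
width: 0.0005
```

```bash
python3 - <<'E'
from h import *
t=viewer.grab_frame("top");s=viewer.grab_frame("side")
crop(t,190,145,315,255,5,"ct3.png");crop(s,200,165,320,265,6,"cs3.png")
print(readout.get_state()["q"])
E
```

```text
[ 5.85708041e-01  3.52630578e-01 -4.23411028e-01  4.31446102e-05
 -7.94642678e-01  1.76892488e+00]
```

View pics/cs3.png

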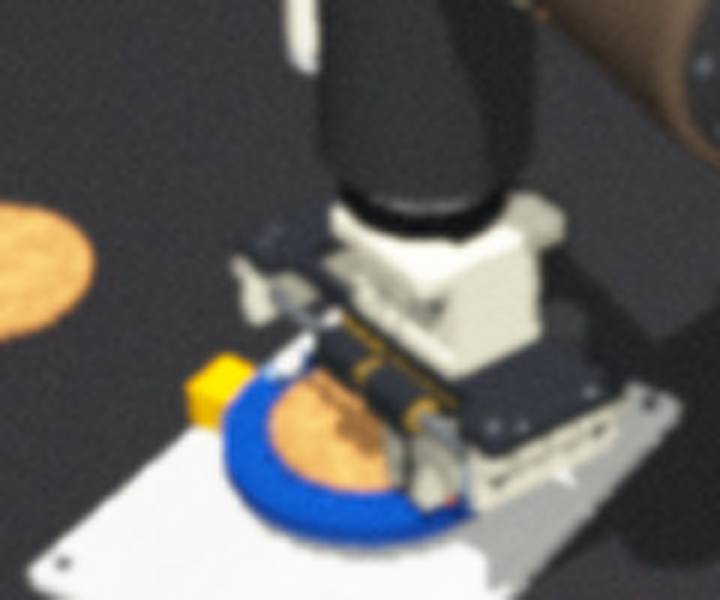

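View pics/ct3.png

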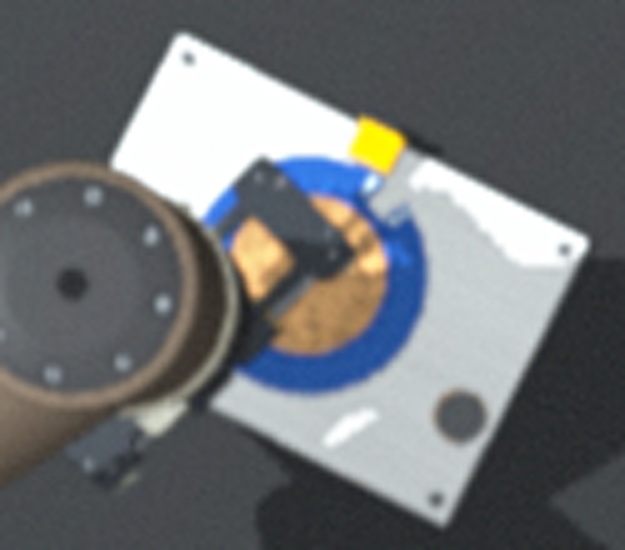

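```bash
python3 - <<'E'
from h import *
t=viewer.grab_frame("top")
crop(t,245,160,285,200,15,"n3.png")
P=lambda x,y,z: ray(t,190+(x+.5)/5-.5,145+(y+.5)/5-.5,z)
for x,y in ((372,185),(398,213)):
    r=P(x,y,.046)[:2]-C; print(np.hypot(*r),np.degrees(np.arctan2(r[1],r[0])))
plan((.5545,.1375,.061,314.98),[pose(p)+(1,) for p in (138,141,143,145,146,147,148,149,149,149)])
E
```

```text
0.06757065069366354 -34.884808076521544
0.06696230185341276 -54.97537142919603
-0.07 0.34 -0 -0.053; -0.06 0.33 -0 -0.052; -0.05 0.23 -0 -0.035; -0.05 0.22 -0 -0.035; -0.02 0.11 -0 -0.017; -0.03 0.12 -0 -0.018; -0.02 0.11 -0 -0.017; -0.03 0.11 -0 -0.018; 0 -0 -0 0; 0 -0 -0 0

end [5.421000e-01 1.274000e-01 6.100000e-02 3.290175e+02]
```

View pics/n3.png

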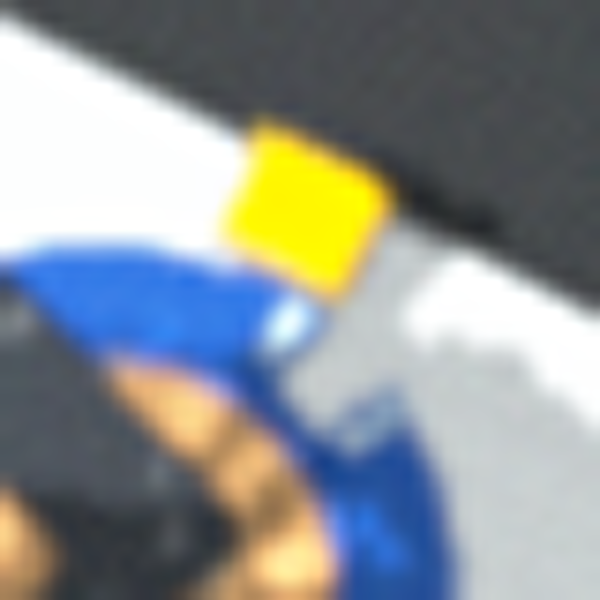

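{"name": "apply_moves", "arguments": {
  "deltas": "-0.07 0.34 0 -0.053; -0.06 0.33 0 -0.052; -0.05 0.23 0 -0.035; -0.05 0.22 0 -0.035; -0.02 0.11 0 -0.017; -0.03 0.12 0 -0.018; -0.02 0.11 0 -0.017; -0.03 0.11 0 -0.018; 0 0 0 0; 0 0 0 0"
}}

```text
t: 11.95
eef_pos: [0.5422, 0.1277, 0.0606]
ee_rot: [3.141, 0.0, -0.541]
force: [0.9, 0.0, -0.4]
width: 0.0008
```

```bash
python3 - <<'E'
from h import *
t=viewer.grab_frame("top");s=viewer.grab_frame("side")
crop(t,245,160,285,200,15,"n4.png");crop(s,225,215,275,250,14,"ns4.png")
E
```

```text
(no output)
```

View pics/n4.png

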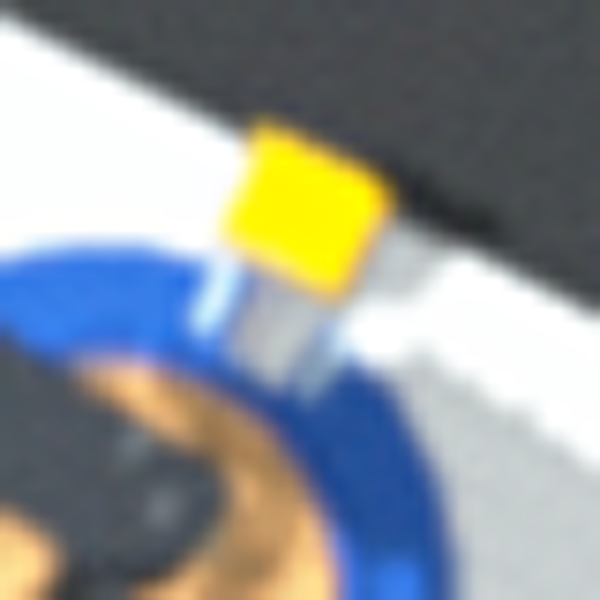

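View pics/ns4.png

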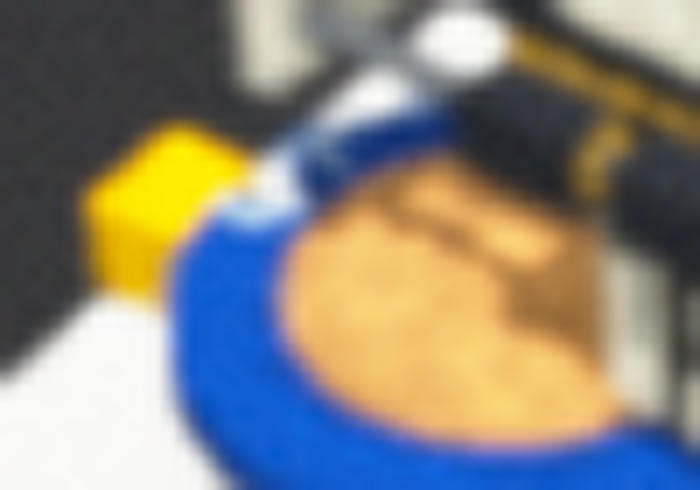

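```bash
python3 - <<'E'
from h import *
t=viewer.grab_frame("top")
P=lambda x,y,z: ray(t,245+(x+.5)/15-.5,160+(y+.5)/15-.5,z)
def pr(n,x,y,z):
    r=P(x,y,z)[:2]-C; print(n,np.hypot(*r),np.degrees(np.arctan2(r[1],r[0])))
pr("m1",215,300,.046);pr("m2",320,365,.046);pr("mid",268,332,.046)
for k in ((262,125),(392,190),(333,297),(225,238)): pr("blk",*k,.04)
pr("blkc",*np.mean([(262,125),(392,190),(333,297),(225,238)],0),.04)
# plate edge angles by min area rect
f=t
# circle center refit w/ cork
plan((.5421,.1274,.061,329.02),[pose(p)+(1,) for p in (150,151,152,152.5,153,153.5,153.5,153.5)])
E
```

```text
m1 0.06566426376214186 -20.331082574296595
m2 0.06582950489168302 -42.49848012158924
mid 0.0646616436564071 -31.460179199199747
blk 0.1034623502474417 -17.760231093178046
blk 0.10355559010668566 -34.38561888337548
blk 0.0785961142529096 -36.458002937843226
blk 0.07892911958958954 -17.957663838037732
blkc 0.09007029626804978 -26.559067977983656
-0.02 0.11 -0 -0.017; -0.03 0.11 -0 -0.018; -0.02 0.12 -0 -0.017; -0.01 0.05 -0 -0.009; -0.02 0.06 -0 -0.008; -0.01 0.05 -0 -0.009; 0 0 -0 -0; 0 0 -0 -0

end [5.387000e-01 1.236000e-01 6.100000e-02 3.334891e+02]
```

{"name": "apply_moves", "arguments": {
  "deltas": "-0.02 0.11 0 -0.017; -0.03 0.11 0 -0.018; -0.02 0.12 0 -0.017; -0.01 0.05 0 -0.009; -0.02 0.06 0 -0.008; -0.01 0.05 0 -0.009; 0 0 0 0; 0 0 0 0"
}}

```text
t: 13.1
eef_pos: [0.5389, 0.1239, 0.0605]
ee_rot: [3.141, 0.0, -0.463]
force: [1.6, 0.7, 0.5]
width: 0.0004
```

```bash
python3 - <<'E'
from h import *
t=viewer.grab_frame("top")
crop(t,245,160,285,200,15,"n5.png");
E
```

```text
(no output)
```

View pics/n5.png

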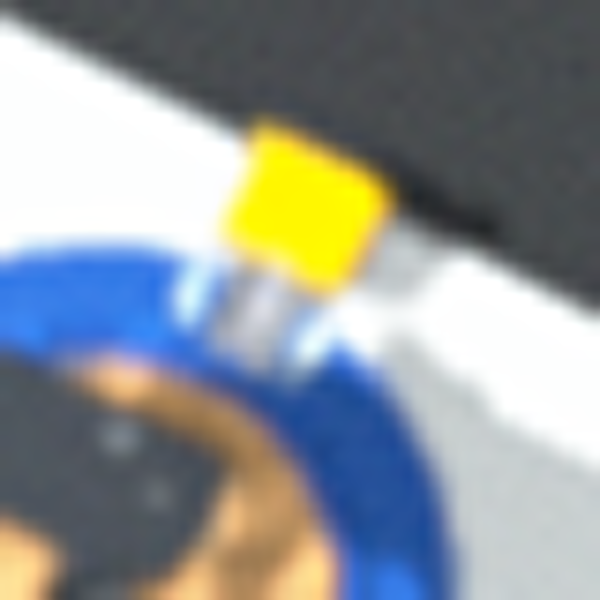

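{"name": "apply_moves", "arguments": {
  "deltas": "0 -0.5 0 0; 0 -1.0 0 0; 0 -0.5 -1 0; 0 0 -3 0; 0 0 -5 0; 0 0 -5 0; 0 0 0 0"
}}

```text
t: 14.02
eef_pos: [0.5502, 0.1431, 0.2059]
ee_rot: [-3.135, -0.005, -0.462]
force: [0.1, 0.2, -0.4]
width: 0.0004
```

```bash
python3 - <<'E'
from h import *
t=viewer.grab_frame("top");s=viewer.grab_frame("side")
crop(t,190,145,315,255,5,"ct6.png")
crop(t,245,160,285,200,15,"n6.png");crop(s,200,195,320,295,6,"cs6.png")
P=lambda x,y,z: ray(t,245+(x+.5)/15-.5,160+(y+.5)/15-.5,z)
for p in ((193,290),(313,345),(253,318)):
    r=P(*p,.046)[:2]-C; print(np.hypot(*r),np.degrees(np.arctan2(r[1],r[0])))
print(readout.get_state()["eef_pos"])
E
```

```text
0.06614227763011184 -16.049246862345814
0.06793874691897571 -39.2434786704338
0.06558246399571167 -27.85005412972887
[0.54786013 0.14215828 0.20152395]
```

View pics/ct6.png

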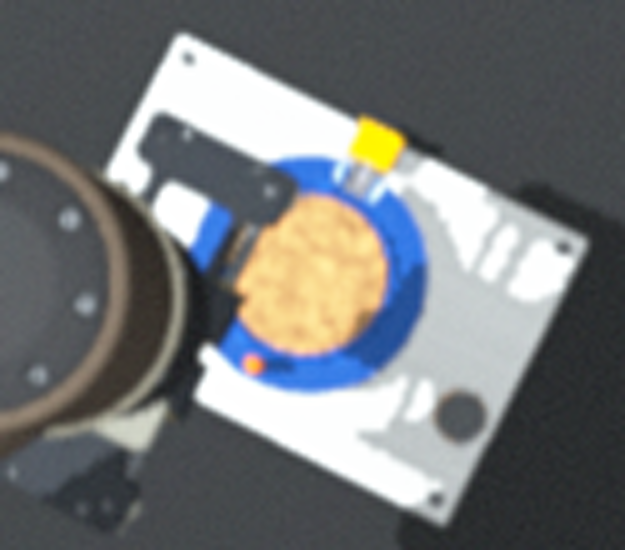

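View pics/n6.png

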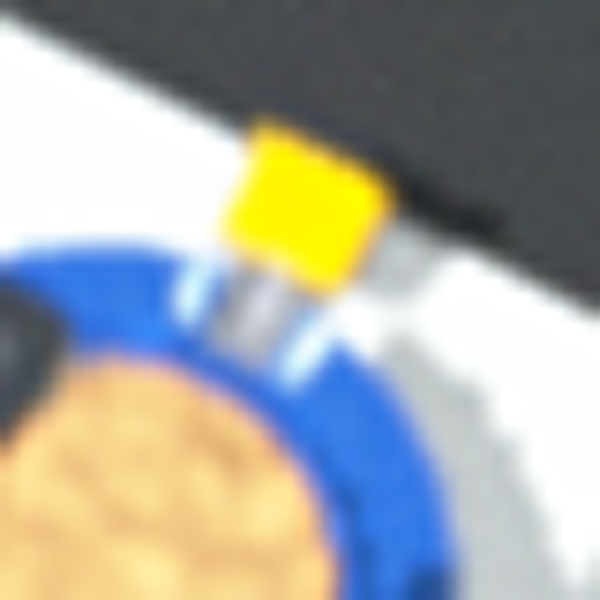

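View pics/cs6.png

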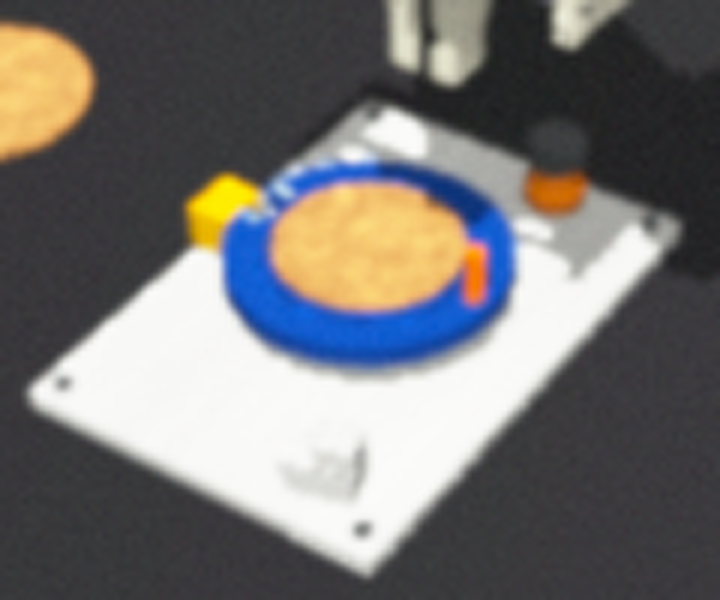

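```bash
python3 - <<'E'
from h import *
plan((.5477,.1421,.201,333.49),[(.590,.0815,.201,333.5,4),(.590,.0815,.061,333.5,6)])
E
```

```text
1.62 0.88 -0 -0; 1.63 0.89 -0 -0; 1.62 0.88 -0 -0; 1.62 0.88 -0 -0; 0 0 2.33 -0; 0 0 2.34 -0; 0 0 2.33 -0; 0 0 2.33 -0; 0 0 2.34 -0; 0 0 2.33 -0

end [5.9000e-01 8.1500e-02 6.1000e-02 3.3349e+02]
```

{"name": "apply_moves", "arguments": {
  "deltas": "1.62 0.88 0 0; 1.63 0.89 0 0; 1.62 0.88 0 0; 1.62 0.88 0 0; 0 0 2.33 0; 0 0 2.34 0; 0 0 2.33 0; 0 0 2.33 0; 0 0 2.34 0; 0 0 2.33 0"
}}

```text
t: 15.38
eef_pos: [0.5906, 0.0804, 0.0596]
ee_rot: [3.141, 0.0, -0.463]
force: [-1.0, -0.1, -0.1]
width: 0.0007
```

{"name": "apply_moves", "arguments": {
  "deltas": "0 0 0 0; 0 0 0.3 0; 0 0 0.3 0; 0 0 0.3 0; 0 0 0.1 0; 0 0 0.1 0; 0 0 0.1 0"
}}

```text
t: 16.25
eef_pos: [0.5904, 0.0813, 0.0496]
ee_rot: [-3.141, -0.001, -0.462]
force: [-2.5, -0.3, 7.4]
width: 0.0005
```

Contact; pressing on gently.

{"name": "apply_moves", "arguments": {
  "deltas": "0 0 0.15 0; 0 0 0.15 0; 0 0 0.15 0; 0 0 0.15 0; 0 0 0 0"
}}

```text
t: 16.88
eef_pos: [0.5904, 0.0814, 0.0434]
ee_rot: [-3.141, -0.001, -0.462]
force: [-1.9, -0.8, 5.8]
width: 0.0006
```

{"name": "apply_moves", "arguments": {
  "deltas": "0 0 0.1 0; 0 0 0.1 0; 0 0 0.1 0; 0 0 0 0; 0 0 0 0"
}}

```text
t: 17.5
eef_pos: [0.5904, 0.0814, 0.0411]
ee_rot: [-3.141, -0.001, -0.462]
force: [-3.2, 0.7, 11.5]
width: 0.0005
```

{"name": "apply_moves", "arguments": {
  "deltas": "0 0 0.1 0; 0 0 0.1 0; 0 0 0 0; 0 0 0 0"
}}

```text
t: 18.0
eef_pos: [0.5906, 0.0814, 0.0409]
ee_rot: [-3.141, -0.002, -0.461]
force: [-10.5, -1.4, 27.5]
width: 0.0
```

{"name": "apply_moves", "arguments": {
  "deltas": "0 0 -0.2 0; 0 0 -0.2 0; 0 0 -0.5 0; 0 0 -2 0; 0 0 -4 0; 0 0 -5 0; -4 -3 -3 0; -5 -3 0 0; 0 0 0 0; 0 0 0 0"
}}

```text
t: 19.25
eef_pos: [0.5363, 0.1753, 0.1866]
ee_rot: [3.141, -0.0, -0.461]
force: [0.1, 0.7, -0.2]
width: 0.0005
```

```bash
python3 - <<'E'
from h import *
t=viewer.grab_frame("top");s=viewer.grab_frame("side")
crop(t,190,145,315,255,5,"ct7.png");crop(s,200,195,320,295,6,"cs7.png")
st=readout.get_state();print(st["eef_pos"],st["force"])
E
```

```text
[0.53665592 0.17446058 0.18624208] [-0.35129622 -0.46682853  0.61908799]
```

View pics/ct7.png

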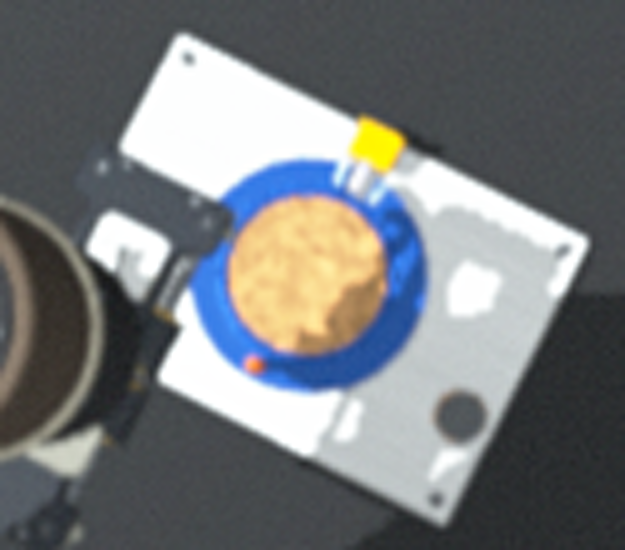

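View pics/cs7.png

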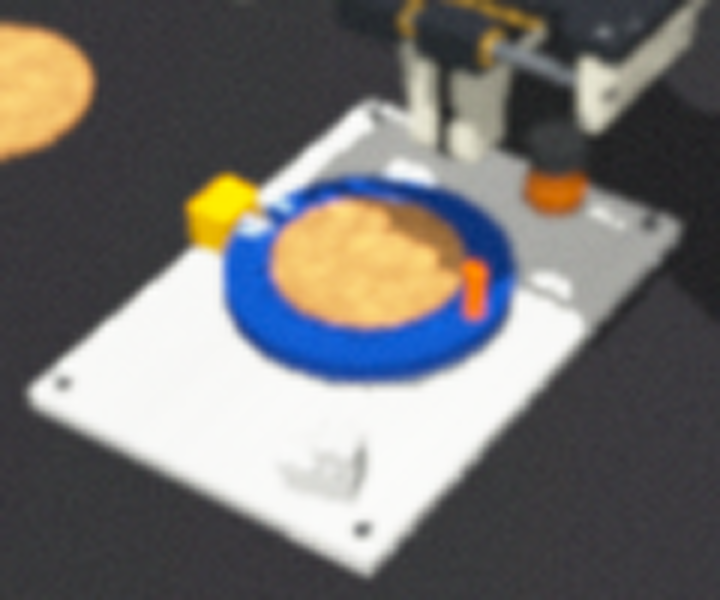

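```bash
python3 -c "
from station import job
print(job.job_done())"
```

```text
the job is handed in; nothing more can be done
None
```

The carrier is turned over the pin and pressed home, and the job was handed in at about 19.4 s of the 54 s allowed. No verdict came back.

**Turning:** I pushed the post counter-clockwise by about 185° with the shut fingertips, without pinching it. The wrist force readings stayed around 2 N. Before pressing, the notch was about 1° (roughly 1.2 mm) from the pin's direction, inside the 3.5 mm clearance.

**Pressing:** I pressed on the middle of the blank. The fingertip went from first contact at about 51 mm down to 40.9 mm, where it hit a firm stop. The last reading there was 27.5 N down with about 10 N sideways. Seated, the top of the blank should be at 41 mm.

**Last pictures:**
- The pin sits in the notch between the white marks.
- The carrier is visibly lower, by roughly 10 mm.
- The blank lies flat in the ring.
- The jar and gauge are where they were.
- The gripper is clear of everything, with the force reading near zero.

I did not re-measure the notch angle after pressing. I did not measure the other bystanders at the end either, but the arm stayed well above them.

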